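# Find the socket key that fits the vial block's nut

## Task

On the stirring hotplate, first slide the speed slider all the way to its off end (the plate's right-hand end as seen from the robot). Then try the socket keys on the hex nut of the vial block, standing any that does not fit back upright on the bench, and push the one that fits straight down until its mouth is flush on the block's face. Finish while still gripping that key seated on the nut, with the other two upright on the bench and the bottle, jug and beaker left alone.

Things in the scene. Friction and masses are not known exactly. Their poses are not given: they have to be found in the camera images.
- speed (a joint): the speed slider's position along its track in metres: 0 is off, at the right-hand end (the stirrer's -y); 0.09 is full speed. Grows towards the stirrer's +y. Moves with about 1.5 N of friction and stays where it is left; end stops at 0 and 0.09.
- speed_top (a point): centre of the top face of the slider's black grip, which is 28 mm (across the track, x) by 20 mm (along the track, y) by 40 mm high (down from this point). The point's axes are the stirrer's: y runs along the track towards faster. The white plate's near edge is 55 mm behind the grip's centre (+x) and its top is 15 mm below the grip's top.
- stirrer: the fixed stirring hotplate: 290 mm deep (x) by 220 mm wide (y), a front deck 60 mm high with the slider, and a white plate 190 by 200 mm, its top 100 mm above the bench, centred 45 mm behind (+x of) the origin. Origin: centre of the underside, on the bench. Front faces its -x, towards the robot.
- nut (a point): centre of the foot of the fixed steel hex nut, in the vial block's top face, 140 mm above the bench. Nut 30 mm across flats, straight to 11 mm high, then its flats lean in to 21.6 mm across at 17 mm. Flats face the point's x and every 60 degrees from it; z up. One of keys a, b fits, with 1.5 mm play all round, down to the block's face; the other is too small and stops with the mouth 10 mm or more above it.
- block: the vial block: aluminium cylinder 120 mm across, 40 mm high, fixed on the hotplate's white plate, the nut in the middle of its top. Origin: centre of its underside.
- socket_a: one of two socket keys (a, b) alike outside, 0.15-0.31 kg, standing mouth down: steel hexagonal body 44 mm across flats, 45 mm high, grey grip bar on top 50 mm long (x), 14 mm thick (y), from 45 to 81 mm above the mouth. In the underside a hexagonal hole 20 mm deep, its flats facing x and every 60 degrees from it; of a size that differs and is found by trying. Origin: centre of the mouth, z up.
- socket_b: one of two socket keys (a, b) alike outside, 0.15-0.31 kg, standing mouth down: steel hexagonal body 44 mm across flats, 45 mm high, grey grip bar on top 50 mm long (x), 14 mm thick (y), from 45 to 81 mm above the mouth. In the underside a hexagonal hole 20 mm deep, its flats facing x and every 60 degrees from it; of a size that differs and is found by trying. Origin: centre of the mouth, z up.
- socket_c: a slimmer socket key, 0.08-0.17 kg, like the other two with the same height and grip bar, but its body is only 30 mm across flats outside, as wide as the nut itself, so it is plainly too small for the nut. Origin: centre of the mouth (underside), z up.
- bottle: bystander: closed green glass bottle with a red cap, 68 mm diameter, 130 mm high, origin at the centre of its foot. Leave alone.
- jug: bystander: white plastic jug with a handle, 90 mm diameter, 130 mm high, origin at the centre of its foot. Leave alone.
- beaker: bystander: small open glass beaker, 60 mm diameter, 70 mm high, origin at the centre of its foot. Leave alone.
Not all that is in view belongs to the job. Leave any blue look-alike of the socket_a alone.

How it is judged (in metres and radians):
On the way, in this order (a step that is already met when the one before it is completed fails the run):
1. the speed slider is at its off end (value of joint speed below 0.005 m), for 0.2 s.
2. a gripped socket key is seated fully on the nut (((z of socket_a in the frame of nut between -0.004 and 0.004 m and horizontal distance between socket_a and nut below 0.004 m and angle between socket_a's own z axis and vertical below 0.07 rad and contact force between the fingers and socket_a above 2 N) or (z of socket_b in the frame of nut between -0.004 and 0.004 m and horizontal distance between socket_b and nut below 0.004 m and angle between socket_b's own z axis and vertical below 0.07 rad and contact force between the fingers and socket_b above 2 N))), for 0.2 s.
At the end, for the whole second after the job is handed in: Slider within 5 mm of off; one key over the nut, mouth within 4 mm of the block's face, within 4 mm of the nut's axis, within 4 degrees of upright, still, gripped with 2 N or more; the other two stand upright and still on the bench (foot within 6 mm) (value of joint speed below 0.005 m and ((z of socket_a in the frame of nut between -0.004 and 0.004 m and horizontal distance between socket_a and nut below 0.004 m and angle between socket_a's own z axis and vertical below 0.07 rad and contact force between the fingers and socket_a above 2 N and linear speed of each of socket_a, socket_b, socket_c below 0.02 m/s and height (world z) of each of socket_b, socket_c below 0.006 m and angle between each of socket_b, socket_c's own z axis and vertical below 0.1 rad) or (z of socket_b in the frame of nut between -0.004 and 0.004 m and horizontal distance between socket_b and nut below 0.004 m and angle between socket_b's own z axis and vertical below 0.07 rad and contact force between the fingers and socket_b above 2 N and linear speed of each of socket_b, socket_a, socket_c below 0.02 m/s and height (world z) of each of socket_a, socket_c below 0.006 m and angle between each of socket_a, socket_c's own z axis and vertical below 0.1 rad))); the arm keeps its last pose, push and grip.
It fails at once if the bottle is moved by more than 25 mm (distance of bottle from where it was at the start of the episode above 0.025 m).
It fails at once if the jug is moved by more than 25 mm (distance of jug from where it was at the start of the episode above 0.025 m).
It fails at once if the beaker is moved by more than 25 mm (distance of beaker from where it was at the start of the episode above 0.025 m).
It also fails if it takes over 64 s, if anything falls off the work surface, if the arm or the gripper's body presses on something with over 40 N, if the wrist force passes 120 N, or if a joint passes its speed limit or range.

## Robot

A 6-joint arm with a two-finger parallel gripper is mounted at the origin on the work surface. World frame = base frame: x ahead of the robot, y to its left, z up, the work surface at z = 0. Lengths are in m, angles in degrees, forces in N, time in s.
With the tool pointing down it reaches from about 0.4 to 0.825 m from the base axis. Payload 7 kg.
Tool frame: the origin (TCP) lies on the mounting face of the last link; the fingertips stand 178 mm ahead of it and the grasp point (between the pads) lies 159 mm ahead of it; z points along the fingers, y is the direction in which the jaws open and shut (so a half turn about z gives the same grasp; the last joint's range is limited). The gripper opens to 88 mm and grips with 3 to 60 N. Pads are 19 mm wide; open, the fingers measure 130 mm over their backs; the gripper's body (78 mm by 193 mm) begins 47 mm behind the grasp point.
Start: joints at [-52.764, 20.546, 0.682, 0, -70.136, -16.507], TCP at [0.239, -0.631, 0.405] pointing down, gripper open.
Joint ranges: [-176.03, 176.03], [-82.01, 121.73], [-58.28, 71.71], [-173.87, 95.51], [-174.79, -0.11], [-173.66, 173.66]. Speed limits (degrees/s): [136.94, 136.94, 172.46, 180, 180, 180].

## Interface

Orientations are given as [roll, pitch, yaw] about the fixed x, y, z axes, in that order (R = Rz(yaw) Ry(pitch) Rx(roll)).
In Python, from plant import r gives the robot as it stands. The module is installed in compiled form; this text tells all that it offers.
- The arm moves only by the tool carry_out, never from a script. Its argument "plan" is a list of rows, each a list of 3 entries, a list of its own where there are three numbers: the shift along the tool's x, y, z in m, then the turn, a rotation vector about the tool's x, y, z in degrees, then the closure in counts, from 0 (fully open) to 255 (shut). In form: [[[x, y, z], [ax, ay, az], hand], ...]. A call has 1 to 12 rows; each row shifts and turns the commanded pose from where the row before left it, along the tool's axes as they then stand; what a row does not reach is not made up. A row lasts 1/12 s, in which the tool goes at most 41.7 mm and 7.16 degrees, less where a joint would pass 70% of its speed; a pose out of reach is approached as far as the arm can. A call is refused whole if a number of a shift passes 0.0417 or a number of a turn 7.16, either way. A call with a gripper value outside its range is refused whole. The fingers move at their own pace and stop on an object; "grip_force" is the grip in N (left out, the last holds). Time passes only in rows, so rows that do not move let the fingers close. It gives the time, the measured TCP pose, the force and the opening at its end, in the units of the state.
- r.get_state(): the state, without advancing time (a new reading comes with each control period).
- r.capture(name): name is "side" or "top" or "wrist"; returns the picture (420x560x3 uint8, red, green, blue); there is no depth.
- r.get_calibration(name): a dict with "K" (3x3 intrinsics, pixels), "rvec" (rotation vector, rad) and "tvec" (3), from world to camera coordinates, as OpenCV has them. Camera axes: x right, y down, z forward; pixel columns grow to the right and rows downward; lengths in m; the calibration is good to about 2 mm. A picture is of the moment at which its call begins: read the wrist's pose just before it. get_calibration takes no time and is no camera call; for the wrist camera it gives the pose at the moment of the call.
- r.close_job(): hands the job in, once; it reports no verdict.
The state is a dict: "time_s": time; "joints": joint angles; "qd": joint speeds; "joint_torque": joint torques, N m; "tcp_pos": TCP position; "eef_rot": TCP orientation; "contact_force": force on the tool from outside, world axes, zero at the start; "moment": the same for the moment, N m; "gripper_width": finger opening in m.
Only numpy, scipy, OpenCV 4.12 (cv2) and the standard library are available. Lean on these libraries where they do the work, as an engineer would, in place of code of your own. Each camera call takes 0.05 s, during which the arm holds its last target. There are 200 camera calls.

## Working session

There is one attempt and no reset: what is moved stays moved. The work goes in short steps, Python scripts to look and compute and a tool call to move; the robot and the scene stay as the last step left them, time stands still between calls to the robot, and variables do not carry over. Pictures are saved under pics/ and viewed, about 8 in all and at most 12, crops included, and the job is handed in when it is done.

Besides the shell and the picture viewer there is one more tool, called after "Emit:" as a command line: name --argument value ..., lists and objects as JSON in quotes. carry_out: Moves the arm, as the interface text tells. Its arguments: {"type":"object","properties":{"plan":{"type":"array","items":{"type":"array"}},"grip_force":{"type":"number"}},"required":["plan"]}

```bash
mkdir -p pics; cat > h.py <<'E'
import numpy as np, cv2
from plant import r
def cal(n):
    c=r.get_calibration(n); return np.array(c["K"],float),cv2.Rodrigues(np.array(c["rvec"],float))[0],np.array(c["tvec"],float).ravel()
def ray(c,u,v,z):
    K,R,t=c; d=R.T@np.linalg.inv(K)@[u,v,1]; o=-R.T@t
    return o+d*(z-o[2])/d[2]
def proj(c,P):
    K,R,t=c; p=K@(R@np.array(P,float)+t); return p[:2]/p[2]
def save(n,im,s=1): cv2.imwrite(n,cv2.resize(im[:,:,::-1],None,fx=s,fy=s,interpolation=cv2.INTER_CUBIC))
E
python3 - <<'E'
from h import *
for n in("top","side","wrist"):
    c=cal(n); im=r.capture(n); np.save(n,im); save(f"pics/{n}0.png",im,1.4 if n=='top' else 1)
    print(n,-c[1].T@c[2],c[1][2],c[0][0,0])
print(r.get_state())
E
```

```text
top [0.3147141  0.02051462 1.26512172] [ 0.20743125 -0.00758456 -0.9782202 ] 416.0746442638049
side [0.03437301 0.6225983  0.86195543] [ 0.4676894  -0.55889931 -0.6847614 ] 431.1844938722021
wrist [ 0.16016519 -0.65948448  0.38388555] [ 0.28438291  0.10913514 -0.95247881] 316.53485000819296
{'time_s': 0.15, 'joints': array([-5.27654797e+01,  2.05812400e+01,  6.46578307e-01, -1.69539478e-02,
       -7.01351762e+01, -1.65064349e+01]), 'qd': array([-0.05635001, -0.18055371,  0.30070088,  0.08287468,  0.09063579,
       -0.04964985]), 'joint_torque': array([-9.34975324e-04, -5.83276033e+01,  2.93288559e+01,  7.00118557e+00,
        8.78298859e-03, -1.18904500e-04]), 'tcp_pos': array([ 0.23885154, -0.6311734 ,  0.40394485]), 'eef_rot': array([ 1.79928511e+02, -4.56152329e-03, -1.59277682e+02]), 'contact_force': array([0.52599797, 0.92219411, 0.35518639]), 'moment': array([ 0.02058521,  0.00870111, -0.00994033]), 'gripper_width': 0.0878885630941873}
```

View pics/top0.png

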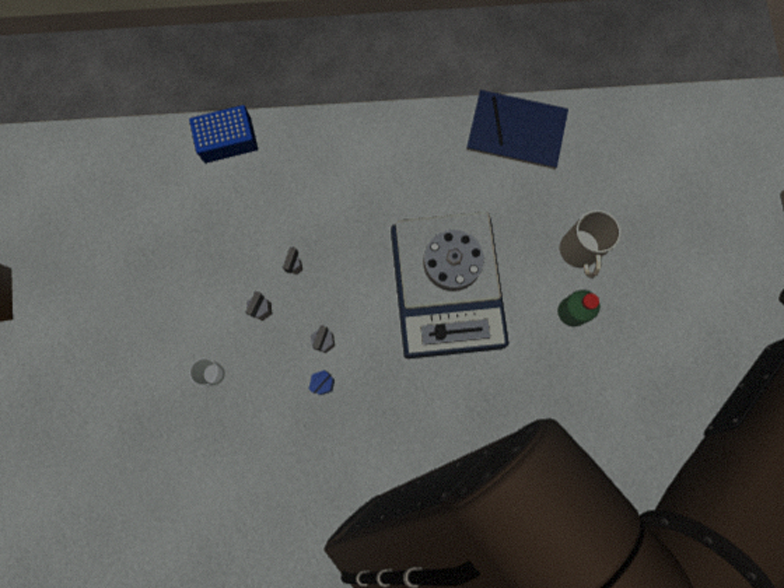

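View pics/side0.png

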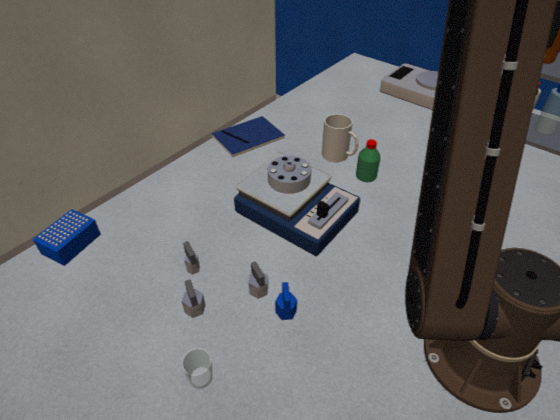

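Top view (pixels at 1.4×): grey keys at (292,261), which looks slim and so is probably c, (258,305) and (322,338). The blue look-alike is at (321,382), the beaker at (207,372), the slider grip at (440,331), the nut at (454,257), the bottle at (580,307) and the jug at (597,235). The candidates for a and b are (258,305) and (322,338). I'll check them in a close crop.

```bash
python3 - <<'E'
from h import *
im=np.load("top.npy")
a=im[165:260,160:265]; b=im[145:260,270:370]
a=cv2.resize(a,(398,360),interpolation=cv2.INTER_CUBIC); b=cv2.resize(b,(400,460),interpolation=cv2.INTER_CUBIC)
o=np.zeros((460,798,3),np.uint8); o[:360,:398]=a; o[:,398:]=b
save("pics/crop1.png",np.clip(o*1.6,0,255).astype(np.uint8))
c=cal("top")
for n,u,v,z in[("slim",292,261,.05),("k1",258,305,.05),("k2",322,338,.05),("blue",321,382,.05),("beak",207,372,.03),("knob",440,328,.115),("nut",454,257,.157),("bott",591,301,.13),("pl TL",396,226,.1),("TR",490,213,.1),("BL",403,309,.1),("BR",499,300,.1)]:
    print(n,ray(c,u/1.4,v/1.4,z).round(3))
E
```

```text
slim [0.652 0.227 0.05 ]
k1 [0.56  0.302 0.05 ]
k2 [0.481 0.169 0.05 ]
blue [0.39  0.174 0.05 ]
beak [0.427 0.416 0.03 ]
knob [ 0.478 -0.074  0.115]
nut [ 0.61  -0.11   0.157]
bott [ 0.51  -0.376  0.13 ]
pl TL [ 0.7   -0.001  0.1  ]
TR [ 0.716 -0.2    0.1  ]
BL [ 0.523 -0.004  0.1  ]
BR [ 0.529 -0.2    0.1  ]
```

View pics/crop1.png

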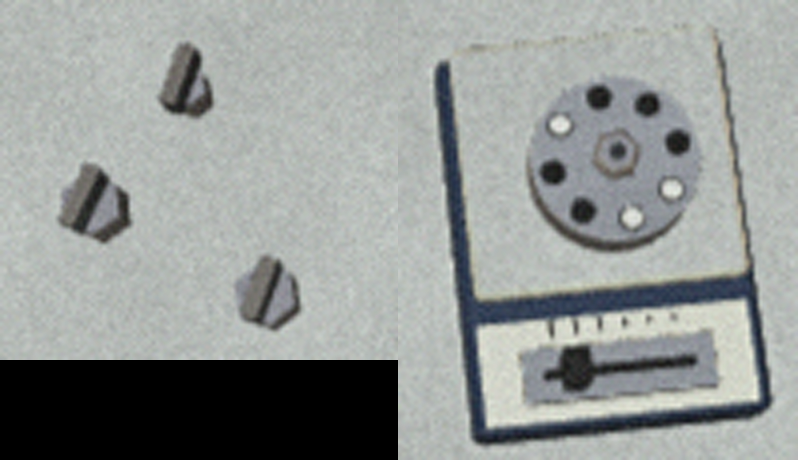

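The crop shows the slim key c at top left of the group and the two full-size grey keys below it; blue is excluded. The slider grip sits near the fast end. The stirrer's yaw is about 1–2°. I'm going to the slider now.

Emit:
carry_out --plan '[[[0,0,0],[0,0,6.9],0],[[0,0,0],[0,0,6.9],0],[[0,0,0],[0,0,6.9],0],[[-0.016,0.037,0],[0,0,0],0],[[-0.016,0.037,0],[0,0,0],0],[[-0.016,0.037,0],[0,0,0],0],[[-0.016,0.037,0],[0,0,0],0],[[-0.016,0.037,0],[0,0,0],0],[[-0.016,0.037,0],[0,0,0],0],[[-0.016,0.037,0],[0,0,0],0],[[-0.016,0.037,0],[0,0,0],0],[[-0.016,0.037,0],[0,0,0],0]]'

```text
time_s: 1.15
tcp_pos: [0.3828, -0.2963, 0.4047]
eef_rot: [180.0, 0.0, -180.0]
contact_force: [0.6, -0.6, -0.3]
gripper_width: 0.0878
```

Emit:
carry_out --plan '[[[-0.016,0.037,0],[0,0,0],0],[[-0.016,0.037,0],[0,0,0],0],[[-0.016,0.037,0],[0,0,0],0],[[-0.016,0.037,0],[0,0,0],0],[[-0.016,0.037,0],[0,0,0],0],[[-0.016,0.037,0],[0,0,0],0],[[0,0,0],[0,0,0],0],[[0,0,0],[0,0,0],0]]'

```text
time_s: 1.82
tcp_pos: [0.4792, -0.0742, 0.4044]
eef_rot: [-180.0, -0.0, -179.7]
contact_force: [-1.0, -1.9, -0.0]
gripper_width: 0.0874
```

```bash
python3 - <<'E'
from h import *
s=r.get_state(); print(s["time_s"],s["tcp_pos"],s["eef_rot"],s["joints"])
c=cal("wrist"); im=r.capture("wrist"); np.save("w1",im); np.save("w1c",np.array(c,dtype=object),allow_pickle=True)
save("pics/w1.png",np.clip(im*1.4,0,255).astype(np.uint8),1.4)
E
```

```text
1.8167 [ 0.47918546 -0.07420692  0.40436735] [-1.79999103e+02 -3.46278263e-02 -1.79749134e+02] [ 1.44937723e+01  2.39587263e+00 -2.25515522e+01 -8.43500710e-03
 -6.50863596e+01 -1.04239350e+02]Traceback (most recent call last):
  File "<stdin>", line 3, in <module>
ValueError: could not broadcast input array from shape (3,3) into shape (3,)
```

```bash
cat >> h.py <<'E'
import pickle
def shot(name,gain=1.4,s=1.4):
    c=cal("wrist"); im=r.capture("wrist"); pickle.dump((im,c),open(name+".pkl","wb"))
    save(f"pics/{name}.png",np.clip(im*gain,0,255).astype(np.uint8),s); return im,c
E
python3 -c "
from h import *
shot('w1')"
```

```text
(no output)
```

View pics/w1.png

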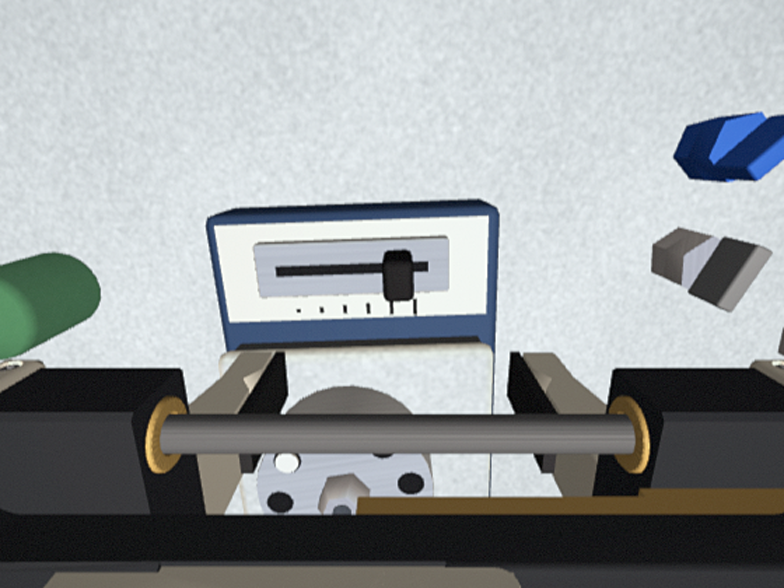

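Wrist view, with up = towards the robot and right = +y: slider grip top at about (398,282), track running (276,271) to (428,267), nut at (344,492) with one flat facing the robot.

```bash
python3 - <<'E'
from h import *
im,c=pickle.load(open("w1.pkl","rb"))
p=lambda u,v,z:ray(c,u/1.4,v/1.4,z).round(4)
print("grip",p(398,282,.115),p(398,300,.115)); 
for q in [(276,271),(428,267)]: print("slot",p(*q,.06))
for q in [(214,224),(490,216)]: print("deck near",p(*q,.06))
for q in [(222,354),(491,348)]: print("plate near",p(*q,.10))
print("key",p(733,272,.081))
E
```

```text
grip [ 0.4716 -0.0737  0.115 ] [ 0.4836 -0.0737  0.115 ]
slot [ 0.4789 -0.1657  0.06  ]
slot [ 0.4756 -0.051   0.06  ]
deck near [ 0.4435 -0.2081  0.06  ]
deck near [ 0.4374 -0.0068  0.06  ]
plate near [ 0.5288 -0.1973  0.1   ]
plate near [ 0.5239 -0.0084  0.1   ]
key [0.4736 0.1632 0.081 ]
```

Emit:
carry_out --plan '[[[0.006,0,0.035],[0,0,-1.5],0],[[0,0,0.035],[0,0,0],0],[[0,0,0.035],[0,0,0],60],[[0,0,0.035],[0,0,0],120],[[0,0,0],[0,0,0],255],[[0,0,0],[0,0,0],255],[[0,0,0],[0,0,0],255],[[0,0,0],[0,0,0],255],[[0,0,0],[0,0,0],255],[[0,0,0],[0,0,0],255]]' --grip_force 10

```text
time_s: 2.75
tcp_pos: [0.473, -0.0762, 0.2662]
eef_rot: [180.0, 0.2, -178.5]
contact_force: [0.4, -0.4, -0.1]
gripper_width: 0.0402
```

Emit:
carry_out --plan '[[[0,0,0],[0,0,0],255],[[0,0,0],[0,0,0],255],[[0,0,0],[0,0,0],255],[[0,0,0],[0,0,0],255],[[0,-0.015,0],[0,0,0],255],[[0,-0.015,0],[0,0,0],255],[[0,-0.015,0],[0,0,0],255],[[0,-0.015,0],[0,0,0],255],[[0,-0.01,0],[0,0,0],255],[[0,0,0],[0,0,0],255]]'

```text
time_s: 3.58
tcp_pos: [0.4752, -0.1473, 0.265]
eef_rot: [-180.0, 0.1, -178.5]
contact_force: [2.7, -0.9, 1.0]
gripper_width: 0.02
```

Emit:
carry_out --plan '[[[0,-0.005,0],[0,0,0],255],[[0,-0.004,0],[0,0,0],255],[[0,-0.003,0],[0,0,0],255],[[0,0,0],[0,0,0],255],[[0,0,0],[0,0,0],255]]'

```text
time_s: 4.0
tcp_pos: [0.4754, -0.1561, 0.265]
eef_rot: [179.8, 0.1, -178.5]
contact_force: [1.6, 20.2, 8.1]
gripper_width: 0.0239
```

The slider is against its end stop: 20 N reaction and y moved by about 82 mm. Releasing and going over to look at the keys.

Emit:
carry_out --plan '[[[0,0.001,0],[0,0,0],0],[[0,0,0],[0,0,0],0],[[0,0,0],[0,0,0],0],[[0,0,0],[0,0,0],0],[[0,0,-0.035],[0,0,0],0],[[0,0,-0.035],[0,0,0],0],[[0,0,-0.035],[0,0,0],0],[[0,0,-0.035],[0,0,-1.5],0],[[0,0.038,0],[0,0,0],0],[[0,0.038,0],[0,0,0],0],[[0,0.038,0],[0,0,0],0],[[0,0.038,0],[0,0,0],0]]'

```text
time_s: 5.0
tcp_pos: [0.4659, -0.0045, 0.4047]
eef_rot: [180.0, -0.0, -177.1]
contact_force: [1.1, 0.1, -0.7]
gripper_width: 0.0868
```

Emit:
carry_out --plan '[[[0,0.038,0],[0,0,0],0],[[0,0.038,0],[0,0,0],0],[[0,0.038,-0.01],[0,0,0],0],[[0,0.038,-0.01],[0,0,0],0],[[0,0.038,-0.01],[0,0,0],0],[[0,0,0],[0,0,0],0],[[0,0,0],[0,0,0],0]]'

```text
time_s: 5.58
tcp_pos: [0.4565, 0.1859, 0.4346]
eef_rot: [-180.0, -0.0, -176.8]
contact_force: [-0.6, -1.1, -0.6]
gripper_width: 0.0876
```

```bash
python3 - <<'E'
from h import *
shot('w2'); s=r.get_state(); print(s["time_s"],s["tcp_pos"],s["eef_rot"],s["joints"].round(1))
E
```

```text
5.6333 [0.45637826 0.18473604 0.43416218] [-1.79958086e+02 -5.98517866e-02 -1.76889306e+02] [  45.     2.   -19.    -0.   -69.1 -131.8]
```

View pics/w2.png

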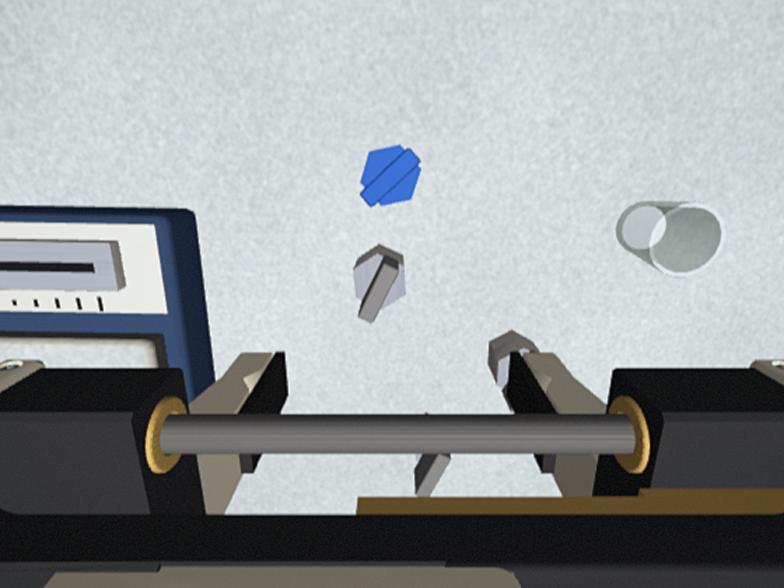

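Picture 5: k2's bar top runs from about (392,262) to (367,320). k1's body is at (512,352), mostly hidden by a finger. The slim key is at (432,470). Blue at (390,176) is excluded.

```bash
python3 - <<'E'
from h import *
im,c=pickle.load(open("w2.pkl","rb"))
a=ray(c,392/1.4,262/1.4,.081); b=ray(c,367/1.4,320/1.4,.081)
d=b-a; print(a,b,(a+b)/2,np.linalg.norm(d),np.degrees(np.arctan2(d[1],d[0])))
x0,y0=235,165
save("pics/w2k.png",np.clip(im[y0:y0+80,x0:x0+75]*1.5,0,255).astype(np.uint8),7)
E
```

```text
[0.45214439 0.182888   0.081     ] [0.50102584 0.16526724 0.081     ] [0.47658511 0.17407762 0.081     ] 0.05196042975711342 -19.823192788650253
```

View pics/w2k.png

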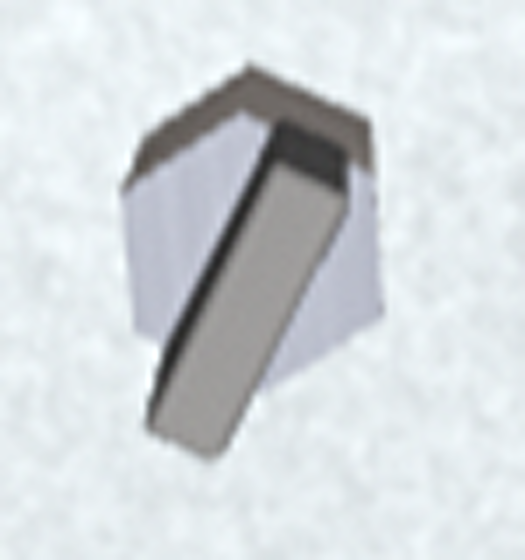

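```bash
python3 - <<'E'
from h import *
im,c=pickle.load(open("w2.pkl","rb"))
q=lambda u,v:ray(c,u/7+235-.4,v/7+165-.4,.081)
P=[q(*p) for p in[(280,160),(348,200),(215,460),(150,430)]]
a=(P[0]+P[1])/2;b=(P[2]+P[3])/2;d=b-a
print((a+b)/2,np.linalg.norm(d),np.linalg.norm(P[0]-P[1]),np.degrees(np.arctan2(d[1],d[0])))
for s in((P[2]-P[1]),(P[3]-P[0])): print(np.degrees(np.arctan2(s[1],s[0])))
E
```

```text
[0.47817229 0.17305267 0.081     ] 0.04874531806226822 0.012284751534564046 -22.79974589264012
-23.20145629363818
-22.406358020314
```

Emit:
carry_out --plan '[[[0,0,0.01],[0,0,6.5],110],[[0,0,0.01],[0,0,6.5],110],[[0,0,0.01],[0,0,6.5],110],[[0,0,0.01],[0,0,6.4],110],[[-0.0245,-0.0025,0],[0,0,0],110],[[0,0,0.035],[0,0,0],110],[[0,0,0.035],[0,0,0],110],[[0,0,0.035],[0,0,0],110],[[0,0,0.035],[0,0,0],110],[[0,0,0.015],[0,0,0],110],[[0,0,0.01],[0,0,0],110],[[0,0,0],[0,0,0],110]]' --grip_force 30

```text
time_s: 6.63
tcp_pos: [0.4778, 0.1709, 0.2276]
eef_rot: [-179.8, -0.1, 157.0]
contact_force: [0.3, -0.0, -0.1]
gripper_width: 0.0502
```

Emit:
carry_out --plan '[[[0,0,0],[0,0,0],255],[[0,0,0],[0,0,0],255],[[0,0,0],[0,0,0],255],[[0,0,0],[0,0,0],255],[[0,0,0],[0,0,0],255],[[0,0,0],[0,0,0],255],[[0,0,0],[0,0,0],255]]'

```text
time_s: 7.22
tcp_pos: [0.4783, 0.1726, 0.2301]
eef_rot: [180.0, 0.0, 157.1]
contact_force: [-1.8, -0.6, 3.5]
gripper_width: 0.0139
```

```bash
python3 - <<'E'
from h import *
s=r.get_state(); print(s["time_s"],s["tcp_pos"],s["eef_rot"],s["joints"].round(1),s["contact_force"],s["gripper_width"])
E
```

```text
7.2167 [0.47832745 0.1726453  0.23011758] [1.79969171e+02 1.97158186e-02 1.57144639e+02] [  42.    15.8  -32.7    0.   -41.4 -154.9] [-1.75919594 -0.62023928  3.48770999] 0.013879677689820688
```

Key k2 is gripped (opening 13.9 mm, z ref 0.230). Carrying it above and beyond the nut to look at it.

Emit:
carry_out --plan '[[[0,0,-0.03],[0,0,-6.1],255],[[0,0,-0.03],[0,0,-6.1],255],[[0,0,-0.035],[0,0,-6.1],255],[[0,0,-0.035],[0,0,-6.1],255],[[-0.019,-0.0355,-0.012],[0,0,0],255],[[-0.019,-0.0355,-0.012],[0,0,0],255],[[-0.019,-0.0355,-0.012],[0,0,0],255],[[-0.019,-0.0355,-0.012],[0,0,0],255],[[-0.019,-0.0355,-0.012],[0,0,0],255],[[-0.019,-0.0355,-0.012],[0,0,0],255],[[-0.019,-0.0355,-0.012],[0,0,0],255],[[-0.019,-0.0355,-0.012],[0,0,0],255]]' --grip_force 40

```text
time_s: 8.22
tcp_pos: [0.6369, -0.1068, 0.4548]
eef_rot: [180.0, -0.1, -178.5]
contact_force: [1.7, 0.9, -2.2]
gripper_width: 0.014
```

Emit:
carry_out --plan '[[[0,0,0],[0,0,0],255],[[0,0,0],[0,0,0],255],[[0,0,0],[0,0,0],255]]'

```text
time_s: 8.47
tcp_pos: [0.6362, -0.1052, 0.4536]
eef_rot: [180.0, -0.1, -178.5]
contact_force: [0.4, 1.0, -2.8]
gripper_width: 0.0135
```

```bash
python3 - <<'E'
from h import *
im,c=shot('w3'); s=r.get_state(); print(s["time_s"],s["tcp_pos"],s["eef_rot"],s["joints"].round(1),s["contact_force"])
E
```

```text
8.5167 [ 0.63602682 -0.10453529  0.4538164 ] [ 1.79973959e+02 -1.12289069e-01 -1.78470799e+02] [  8.   16.3   1.   -0.  -74.8 -96.4] [-0.57786172  0.78499223 -2.58199351]
```

View pics/w3.png

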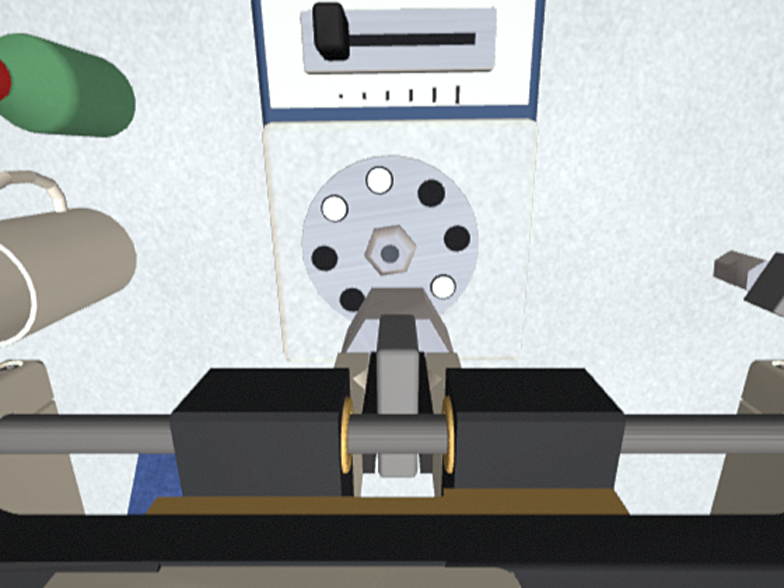

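The slider is at the off end (grip at (330,32)). The nut is at about (390,250), and the held key hangs straight with its front mouth edge at (370..423,289). Crop for the hex angle.

```bash
python3 - <<'E'
from h import *
im,c=pickle.load(open("w3.pkl","rb"))
x0,y0=250,150
save("pics/w3n.png",np.clip(im[y0:y0+70,x0:x0+65]*1.2,0,255).astype(np.uint8),8)
g=cv2.cvtColor(im,cv2.COLOR_RGB2HSV)
# block top outline: bluish grey vs plate, sampled radially from nut
lab=cv2.cvtColor(cv2.GaussianBlur(im,(0,0),1),cv2.COLOR_RGB2LAB).astype(float)
pts=[]
for a in np.radians(np.arange(-190,15,4)):
    rr=np.arange(50,78,.25); u=278+rr*np.cos(a); v=170+rr*np.sin(a)
    p=cv2.remap(lab.astype(np.float32),u.astype(np.float32)[None],v.astype(np.float32)[None],1)[0]
    dd=np.abs(np.gradient(p[:,0])); k=dd.argmax(); pts.append((u[k],v[k]))
W=np.array([ray(c,*p,.14)[:2] for p in pts])
m=np.ones(len(W),bool)
for _ in range(6):
    A=np.c_[2*W[m],np.ones(m.sum())]; s=np.linalg.lstsq(A,(W[m]**2).sum(1),rcond=None)[0]; R=np.sqrt(s[2]+s[0]**2+s[1]**2)
    e=np.abs(np.hypot(*(W-s[:2]).T)-R); m=e<max(.0015,2*np.median(e))
print("block top",s[:2],R,m.sum(),len(m))
print("nut top",ray(c,278.6,179,.157))
for q in((370,289),(423,289)): print("key edge",ray(c,q[0]/1.4,q[1]/1.4,.4538-.2301))
E
```

```text
block top [ 0.60826169 -0.10989498] 0.05407193740149791 52 52
nut top [ 0.61028624 -0.10897596  0.157     ]
key edge [ 0.61585282 -0.11787013  0.2237    ]
key edge [ 0.61521321 -0.09163009  0.2237    ]
```

View pics/w3n.png

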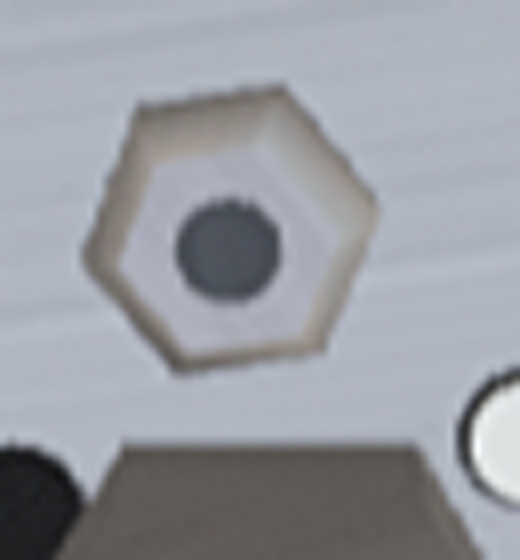

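```bash
python3 - <<'E'
from h import *
im,c=pickle.load(open("w3.pkl","rb"))
q=lambda u,v,z:ray(c,250+u/8-.44,150+v/8-.44,z)
lab=cv2.cvtColor(cv2.GaussianBlur(im,(0,0),1),cv2.COLOR_RGB2LAB).astype(np.float32)
pts=[]
for a in np.radians(np.arange(-190,15,4)):
    rr=np.arange(59.5,69,.25); u=279+rr*np.cos(a); v=172+rr*np.sin(a)
    p=cv2.remap(lab,u.astype(np.float32)[None],v.astype(np.float32)[None],1)[0]
    k=np.abs(np.gradient(p[:,0])).argmax(); pts.append((u[k],v[k]))
W=np.array([ray(c,*p,.14)[:2] for p in pts]); m=np.ones(len(W),bool)
for _ in range(8):
    A=np.c_[2*W[m],np.ones(m.sum())]; s=np.linalg.lstsq(A,(W[m]**2).sum(1),rcond=None)[0]; R=np.sqrt(s[2]+s[0]**2+s[1]**2)
    e=np.abs(np.hypot(*(W-s[:2]).T)-R); m=e<max(.001,2*np.median(e))
print("block",s[:2],R,m.sum(),len(m))
top=[(157,163),(262,146),(335,240),(297,340),(187,360),(118,263)]
P=np.array([q(u,v,.157) for u,v in top]); print("top mean",P.mean(0), "hole",q(228,250,.157))
print("r",np.hypot(*(P-P.mean(0))[:,:2].T)); an=np.degrees(np.arctan2(*(P-P.mean(0))[:,1::-1].T)); print("vertex ang mod60",an%60)
for n,V,z in(("topedge",[(138,105),(285,88)],.14),("botedge",[(178,375),(325,350)],.151)):
    a,b=[q(*v,z) for v in V]; d=b-a; print(n,(a+b)/2,np.linalg.norm(d),np.degrees(np.arctan2(d[1],d[0])))
E
```

```text
block [ 0.61152012 -0.10946608] 0.05964805192154751 51 52
top mean [ 0.61225787 -0.10963606  0.157     ] hole [ 0.6119364  -0.10942402  0.157     ]
r [0.01259213 0.0126157  0.01220958 0.01276607 0.01310898 0.0121079 ]
vertex ang mod60 [38.25521336 42.83980702 38.21476368 39.83215889 41.46641938 36.89831457]
topedge [ 0.59752588 -0.11188936  0.14      ] 0.01717842362307306 97.99400204168037
botedge [ 0.62637736 -0.1065379   0.151     ] 0.017217585584231344 101.3540995377248
```

Nut: centre (0.612, −0.1095), from the block circle (R 59.6 mm) and the nut hole; flat yaw about 9.7°. Aligning above it.

Emit:
carry_out --plan '[[[0,0,0],[0,0,-4.1],255],[[0,0,0],[0,0,-4.1],255],[[0.025,-0.001,0],[0,0,0],255],[[0,0,0.03],[0,0,0],255],[[0,0,0.03],[0,0,0],255],[[0,0,0],[0,0,0],255],[[0,0,0],[0,0,0],255],[[0,0,0],[0,0,0],255],[[0,0,0],[0,0,0],255]]'

```text
time_s: 9.27
tcp_pos: [0.6127, -0.1097, 0.397]
eef_rot: [-180.0, 0.2, -170.2]
contact_force: [0.2, 0.2, -2.9]
gripper_width: 0.0136
```

```bash
python3 - <<'E'
from h import *
s=r.get_state(); print(s["time_s"],s["tcp_pos"],s["eef_rot"],s["contact_force"],s["moment"])
E
```

```text
9.2667 [ 0.61269877 -0.10969931  0.39700201] [-1.79953479e+02  1.57763504e-01 -1.70206363e+02] [ 0.19453193  0.15436607 -2.92434979] [ 0.02499802 -0.06790699  0.02801902]
```

Emit:
carry_out --plan '[[[0.001,0,0.003],[0,0,0],255],[[0,0,0.003],[0,0,0],255],[[0,0,0.003],[0,0,0],255],[[0,0,0.003],[0,0,0],255],[[0,0,0.003],[0,0,0],255],[[0,0,0.002],[0,0,0],255],[[0,0,0],[0,0,0],255],[[0,0,0],[0,0,0],255]]'

```text
time_s: 9.93
tcp_pos: [0.6114, -0.1105, 0.3824]
eef_rot: [-179.9, 0.3, -170.2]
contact_force: [-7.5, 2.8, 22.3]
gripper_width: 0.0138
```

Stopped 12.4 mm above the face with a sideways reaction (−7.5, +2.8 N), so it may be off-centre. I'll ease that way before judging.

Emit:
carry_out --plan '[[[0,0,-0.0015],[0,0,0],255],[[0.001,0.0005,0],[0,0,0],255],[[0.001,0.0005,0],[0,0,0],255],[[0,0,0],[0,0,0],255],[[0,0,0.0015],[0,0,0],255],[[0,0,0.001],[0,0,0],255],[[0,0,0],[0,0,0],255],[[0,0,0],[0,0,0],255]]'

```text
time_s: 10.6
tcp_pos: [0.6103, -0.1102, 0.3824]
eef_rot: [-179.8, 0.5, -170.2]
contact_force: [-3.6, 1.5, 23.3]
gripper_width: 0.0138
```

Emit:
carry_out --plan '[[[0.001,0.0005,0],[0,0,0],255],[[0.001,0.0005,0.001],[0,0,0],255],[[0,0,0],[0,0,0],255],[[0,0,0],[0,0,0],255]]'

```text
time_s: 10.93
tcp_pos: [0.6092, -0.1099, 0.3824]
eef_rot: [-179.7, 0.7, -170.2]
contact_force: [0.5, -1.8, 23.0]
gripper_width: 0.0138
```

```bash
python3 - <<'E'
from h import *
s=r.get_state(); print(s["time_s"],s["tcp_pos"],s["eef_rot"],s["contact_force"],s["moment"])
E
```

```text
10.9333 [ 0.6092038  -0.10987157  0.38235188] [-179.70904513    0.67065367 -170.16270508] [ 0.50802082 -1.84669855 23.03205179] [-0.6483763  -0.11165882 -0.00778398]
```

Shifting the tool 2 mm sideways brought the lateral force to zero, but the height did not change. The key is wedged and centred on the nut's cone 12.4 mm up, so k2 is the too-small one. Returning it to its place.

Emit:
carry_out --plan '[[[0,0,-0.036],[0,0,0],255],[[0,0,-0.036],[0,0,0],255],[[0.01,0.0375,0],[0,0,0],255],[[0.01,0.0375,0],[0,0,0],255],[[0.01,0.0375,0],[0,0,0],255],[[0.01,0.0375,0],[0,0,0],255],[[0.01,0.0375,0],[0,0,0],255],[[0.01,0.0375,0],[0,0,0],255],[[0.01,0.0375,0],[0,0,0],255],[[0.01,0.0375,0],[0,0,0],255],[[0,0,0.035],[0,0,0],255],[[0,0,0.035],[0,0,0],255]]'

```text
time_s: 11.93
tcp_pos: [0.4767, 0.1756, 0.3791]
eef_rot: [179.8, 0.3, -170.0]
contact_force: [-0.0, 0.0, -4.3]
gripper_width: 0.0135
```

Emit:
carry_out --plan '[[[0,0,0.035],[0,0,0],255],[[0,0,0.035],[0,0,0],255],[[0,0,0.035],[0,0,0],255],[[0,0,0.02],[0,0,0],255],[[0,0,0.01],[0,0,0],255],[[0,0,0],[0,0,0],255],[[0,0,0],[0,0,0],255],[[0,0,0],[0,0,0],255]]'

```text
time_s: 12.6
tcp_pos: [0.478, 0.1736, 0.2444]
eef_rot: [179.9, 0.1, -170.3]
contact_force: [-0.2, 0.1, -2.9]
gripper_width: 0.0139
```

```bash
python3 - <<'E'
from h import *
s=r.get_state(); print(s["time_s"],s["tcp_pos"],s["eef_rot"],s["contact_force"],s["moment"])
E
```

```text
12.6 [0.47796785 0.17362924 0.24441482] [ 1.79940637e+02  1.36281529e-01 -1.70252730e+02] [-0.15662853  0.1150047  -2.92357245] [ 0.01158378 -0.03136825 -0.00587737]
```

Emit:
carry_out --plan '[[[0,0,0.004],[0,0,0],255],[[0,0,0.004],[0,0,0],255],[[0,0,0.003],[0,0,0],255],[[0,0,0.002],[0,0,0],255],[[0,0,0.001],[0,0,0],255],[[0,0,0],[0,0,0],255],[[0,0,0],[0,0,0],255]]'

```text
time_s: 13.18
tcp_pos: [0.4772, 0.1732, 0.2301]
eef_rot: [-180.0, 0.0, -170.2]
contact_force: [-6.0, 0.0, 12.3]
gripper_width: 0.0138
```

Emit:
carry_out --plan '[[[0,0,0],[0,0,0],0],[[0,0,0],[0,0,0],0],[[0,0,0],[0,0,0],0],[[0,0,0],[0,0,0],0],[[0,0,0],[0,0,0],0],[[0,0,-0.01],[0,0,0],0],[[0,0,-0.03],[0,0,0],0],[[0,0,-0.035],[0,0,0],0],[[0,0,-0.035],[0,0,0],0],[[0,0,-0.035],[0,0,0],0],[[0,0,-0.035],[0,0,0],0]]' --grip_force 30

```text
time_s: 14.1
tcp_pos: [0.4768, 0.1727, 0.4116]
eef_rot: [180.0, 0.0, -170.3]
contact_force: [1.2, 0.4, 0.1]
gripper_width: 0.0815
```

Emit:
carry_out --plan '[[[-0.0256,0.0218,-0.005],[0,0,0],0],[[-0.0256,0.0218,-0.005],[0,0,0],0],[[-0.0256,0.0218,-0.005],[0,0,0],0],[[-0.0256,0.0218,-0.005],[0,0,0],0],[[-0.0256,0.0218,0],[0,0,0],0],[[0,0,0],[0,0,0],0],[[0,0,0],[0,0,0],0]]'

```text
time_s: 14.68
tcp_pos: [0.5856, 0.3033, 0.4279]
eef_rot: [-179.9, -0.1, -170.2]
contact_force: [-0.1, -0.4, 0.3]
gripper_width: 0.0876
```

```bash
python3 - <<'E'
from h import *
im,c=shot('w4'); s=r.get_state(); print(s["time_s"],s["tcp_pos"],s["eef_rot"],s["joints"].round(1),s["contact_force"])
E
```

```text
14.7333 [0.58498597 0.3024069  0.42839361] [-1.79952330e+02 -7.54888057e-02 -1.70257270e+02] [  44.3   18.3    0.5   -0.   -72.3 -124.5] [-0.39025479 -0.74948004 -0.26175389]
```

View pics/w4.png

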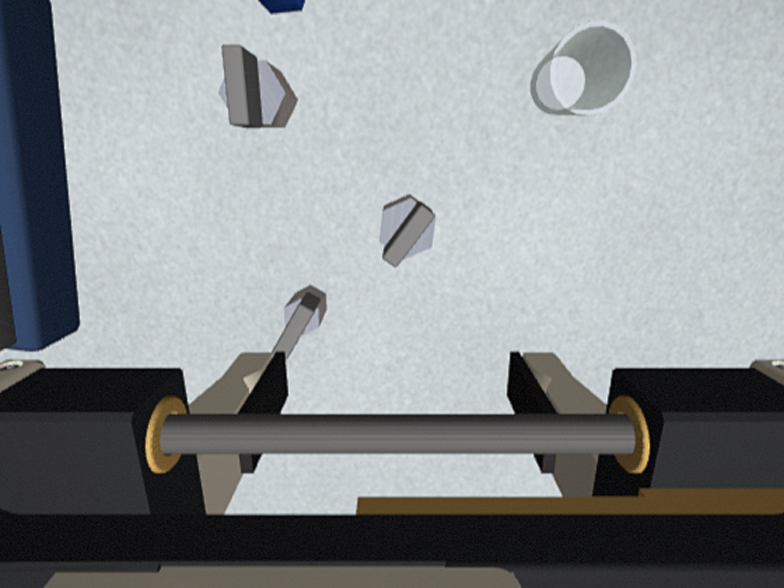

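k2 stands upright at (250,90). k1's bar runs from about (427,207) to (390,262); the slim key is at (305,312). Fitting k1's bar top by colour.

```bash
python3 - <<'E'
from h import *
im,c=pickle.load(open("w4.pkl","rb"))
q=lambda u,v:ray(c,u,v,.081)
P=[q(u/1.4,v/1.4) for u,v in[(420,203),(434,212),(397,266),(383,258)]]
a=(P[0]+P[1])/2;b=(P[2]+P[3])/2;d=b-a
print("eye",(a+b)/2,np.linalg.norm(d),np.linalg.norm(P[0]-P[1]),np.degrees(np.arctan2(d[1],d[0])))
x0,y0=265,132
f=cv2.resize(im[y0:y0+65,x0:x0+55],None,fx=4,fy=4,interpolation=cv2.INTER_CUBIC).astype(int)
V=f.max(2); bl=f[:,:,2]-f[:,:,0]
print("samples bar",im[168,290],"hex",im[160,282],im[172,305],"bg",im[140,270])
m=((bl<8)&(V<int(im[168,290].max())+18)&(V>int(im[168,290].max())-25)).astype(np.uint8)
m=cv2.morphologyEx(m,cv2.MORPH_OPEN,np.ones((11,11)))
cs=max(cv2.findContours(m,0,2)[0],key=cv2.contourArea)
box=cv2.boxPoints(cv2.minAreaRect(cs)); w=np.array([q(x0+(x-1.5)/4,y0+(y-1.5)/4) for x,y in box])
print("mask",w.mean(0),np.linalg.norm(w[0]-w[1]),np.linalg.norm(w[1]-w[2]))
e=[w[1]-w[0],w[2]-w[1]]; e=max(e,key=np.linalg.norm); print(np.degrees(np.arctan2(e[1],e[0])))
E
```

```text
eye [0.55771007 0.30784699 0.081     ] 0.04892224482403149 0.012192672161420842 -23.99903878023283
samples bar [98 97 97] hex [117 120 128] [118 120 129] bg [144 149 151]
mask [0.55880693 0.30813765 0.081     ] 0.04972474005457442 0.013191796947029585
153.50800005550633
```

Emit:
carry_out --plan '[[[0,0,0.01],[0,0,7.04],110],[[0,0,0.01],[0,0,7.04],110],[[0,0,0.01],[0,0,7.04],110],[[0,0,0.01],[0,0,7.04],110],[[0,0,0.01],[0,0,7.04],110],[[0.026,-0.006,0],[0,0,0],110],[[0,0,0.035],[0,0,0],110],[[0,0,0.035],[0,0,0],110],[[0,0,0.035],[0,0,0],110],[[0,0,0.03],[0,0,0],110],[[0,0,0.012],[0,0,0],110],[[0,0,0],[0,0,0],110]]'

```text
time_s: 15.73
tcp_pos: [0.5578, 0.3066, 0.2297]
eef_rot: [-179.7, -0.1, 154.5]
contact_force: [0.2, -0.3, 0.8]
gripper_width: 0.0499
```

Emit:
carry_out --plan '[[[0,0,0],[0,0,0],255],[[0,0,0],[0,0,0],255],[[0,0,0],[0,0,0],255],[[0,0,0],[0,0,0],255],[[0,0,0],[0,0,0],255],[[0,0,0],[0,0,0],255],[[0,0,0],[0,0,0],255],[[0,0,0],[0,0,0],255]]'

```text
time_s: 16.4
tcp_pos: [0.559, 0.3079, 0.2324]
eef_rot: [180.0, 0.0, 154.5]
contact_force: [-0.8, -1.7, 5.2]
gripper_width: 0.0141
```

```bash
python3 - <<'E'
from h import *
s=r.get_state(); print(s["time_s"],s["tcp_pos"],s["eef_rot"],s["joints"].round(1),s["contact_force"],s["gripper_width"])
E
```

```text
16.4 [0.55896591 0.30794807 0.23244819] [1.79984018e+02 1.76343469e-02 1.54539366e+02] [  46.3   25.8  -15.8    0.   -48.3 -161.8] [-0.77230154 -1.71368695  5.19816627] 0.014053390830637617
```

Emit:
carry_out --plan '[[[0,0,-0.02],[0,0,-7.04],255],[[0,0,-0.032],[0,0,-7.04],255],[[0,0,-0.034],[0,0,-7.04],255],[[0,0,-0.034],[0,0,-7.04],255],[[0,0,-0.034],[0,0,-7.04],255],[[0.0018,-0.0382,-0.005],[0,0,0],255],[[0.0018,-0.0382,-0.005],[0,0,0],255],[[0.0018,-0.0382,-0.005],[0,0,0],255],[[0.0018,-0.0382,-0.005],[0,0,0],255],[[0.0018,-0.0382,-0.005],[0,0,0],255],[[0.0018,-0.0382,-0.005],[0,0,0],255],[[0.0018,-0.0382,-0.005],[0,0,0],255]]' --grip_force 40

```text
time_s: 17.4
tcp_pos: [0.5912, 0.0405, 0.4204]
eef_rot: [180.0, -0.1, -170.3]
contact_force: [0.4, -0.3, -2.4]
gripper_width: 0.0138
```

Emit:
carry_out --plan '[[[0.0018,-0.0382,0],[0,0,0],255],[[0.0018,-0.0382,0],[0,0,0],255],[[0.0018,-0.0382,0],[0,0,0],255],[[0.0018,-0.0382,0],[0,0,0],255],[[0,0,0],[0,0,0],255],[[0,0,0],[0,0,0],255],[[0,0,0],[0,0,0],255],[[0,0,0],[0,0,0],255]]'

```text
time_s: 18.07
tcp_pos: [0.6103, -0.1088, 0.4204]
eef_rot: [180.0, -0.0, -170.2]
contact_force: [-0.3, 0.5, -2.6]
gripper_width: 0.014
```

```bash
python3 - <<'E'
from h import *
s=r.get_state(); print(s["time_s"],s["tcp_pos"],s["eef_rot"],s["contact_force"],s["gripper_width"])
E
```

```text
18.0667 [ 0.61029355 -0.10883863  0.42038192] [ 1.79974600e+02 -4.30806117e-02 -1.70238140e+02] [-0.29356154  0.49076041 -2.58790731] 0.014035470977918395
```

Emit:
carry_out --plan '[[[0,-0.001,0.015],[0,0,0],255],[[0,0,0.012],[0,0,0],255],[[0,0,0.003],[0,0,0],255],[[0,0,0.003],[0,0,0],255],[[0,0,0.003],[0,0,0],255],[[0,0,0.003],[0,0,0],255],[[0,0,0.002],[0,0,0],255],[[0,0,0],[0,0,0],255],[[0,0,0],[0,0,0],255]]'

```text
time_s: 18.82
tcp_pos: [0.6106, -0.1105, 0.3801]
eef_rot: [-180.0, 0.0, -170.3]
contact_force: [-0.0, 0.0, -3.6]
gripper_width: 0.0142
```

Past the earlier stop height with no contact, so this key fits. Pushing on down to the face.

Emit:
carry_out --plan '[[[0,0,0.002],[0,0,0],255],[[0,0,0.002],[0,0,0],255],[[0,0,0.002],[0,0,0],255],[[0,0,0.002],[0,0,0],255],[[0,0,0.001],[0,0,0],255],[[0,0,0],[0,0,0],255],[[0,0,0],[0,0,0],255],[[0,0,0],[0,0,0],255]]'

```text
time_s: 19.48
tcp_pos: [0.6105, -0.1107, 0.3725]
eef_rot: [-180.0, 0.1, -170.2]
contact_force: [-3.2, 1.5, 7.2]
gripper_width: 0.0138
```

```bash
python3 - <<'E'
from h import *
s=r.get_state(); print(s["time_s"],s["tcp_pos"],s["eef_rot"],s["contact_force"],s["moment"],s["gripper_width"])
im=r.capture("side"); save("pics/s2.png",np.clip(im[130:340,140:400]*1.3,0,255).astype(np.uint8),3)
E
```

```text
19.4833 [ 0.61045602 -0.11065143  0.3724519 ] [-1.79962756e+02  6.33371225e-02 -1.70248459e+02] [-3.21693513  1.49608282  7.19583153] [0.63411996 1.54010996 0.01596268] 0.013792291830735614
```

View pics/s2.png

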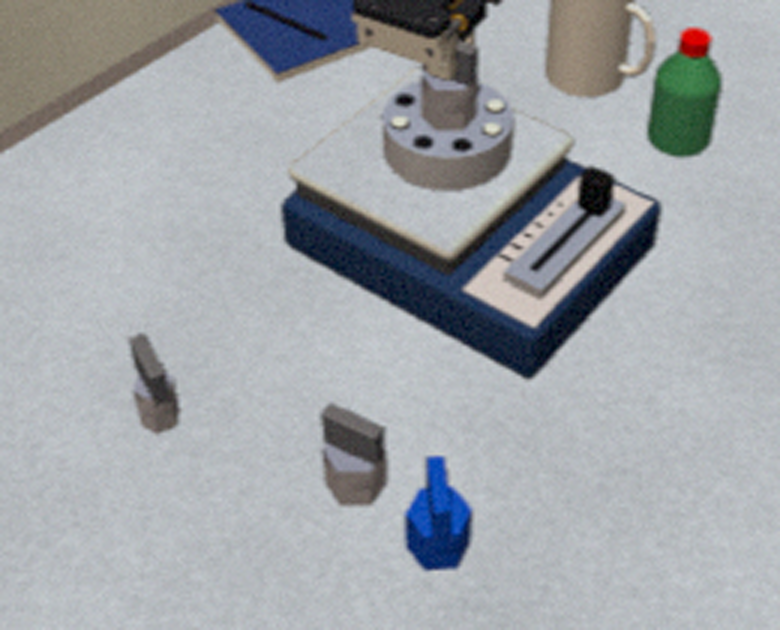

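The key sits on the block face at TCP z 0.3725 (0.3724 expected) under about 10 N. The two others stand upright and the slider is at its off end, so I'm handing in.

```bash
python3 -c "
from plant import r
print(r.close_job()); s=r.get_state(); print(s['time_s'],s['tcp_pos'],s['contact_force'])"
```

```text
the job is handed in; nothing more can be done
None
the job is handed in; nothing more can be done
```

The job is handed in at about 19.5 s of robot time; no verdict was reported. The key that fits is seated on the nut and still gripped.

- **Slider:** I gripped it and dragged it about 80 mm to its off end. It met the stop with a 20 N reaction, and later pictures show it still there.
- **First key tried (the nearer one):** it wedged 12.4 mm above the block's face. The height did not change when I shifted the key about 2 mm sideways, so I took it as too small and stood it back upright on the bench.
- **Second key:** it passed that height with no contact force. It stopped at tool height 0.3725 m, against 0.3724 m expected for flush, with about 10 N of push and a 40 N grip set.

The last side picture shows the key on the nut, the first key and the slim key upright on the bench, and the slider at off. I never touched the slim key, the blue look-alike, bottle, jug or beaker. The beaker was outside that last picture.

One disagreement remained: the camera put the nut's centre at x = 0.612 m, while the feel of the first key suggested about 0.610 m. I seated the second key at x = 0.6105 m. A small sideways reaction of about 3.5 N stayed at the end.

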